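Roll two round parts up a chute to the stop

TASK

Two round parts, a bush and a slimmer roller, lie at the low end of the sloping two-lane chute. With the fingertips, gently nudge each one up its own lane and over the crest, so that both come to rest in the hollow against the stop plate at the top and do not roll back. Only push them, never grip or lift them, and leave the things lying round the chute alone.

Things in the scene. Friction and masses are not known exactly. Their poses are not given: they have to be found in the camera images.
- chute_bed: Sloping bed of a fixed aluminium two-lane chute. Origin: on the lane floor, midway between the lanes, at the inner face of the low sill. x runs uphill along the floor (rising 7 degrees), y across the lanes, z square to the floor. Lanes 48 mm wide, centres at y = +29 and -29 mm. Side walls (4 mm thick) and middle wall (10 mm) stand 7 mm above the floor. Low sill: x -8 to 0, 5 mm high.
- chute: Level dark steel base plate of the chute, 262 x 146 x 6 mm, fixed; origin under its middle, on the table; x points to the chute's high end. Beyond the low sill the chute is open: a finger can come in over the sill, behind a part. The bed's origin lies at x = -105, z = 14 mm in this frame.
- crest (a point): Middle of the crest line, on the bed's floor 170 mm uphill of the bed's origin. From here the floor drops 9 degrees below level, as a hollow, to the stop. A part let go before the crest rolls back to the sill; once past it, it rolls to the stop by itself. The lane floor and the parts are smooth and oiled; a push of 1 to 5 N at the height of a part's axis moves it.
- stop (a point): Middle of the stop plate's face, at bed x = 216 mm, y = 0, z = 0. The steel plate (6 mm thick, 118 mm wide, over both lanes) is square to the bed's x axis and its top is at bed z = 25 mm.
- bush: Brass-coloured bush with recessed ends, a cylinder of 40 mm diameter, 44 mm long, about 0.25 kg, lying across one of the two lanes against the low sill (either lane). Origin at its centre; its y axis is the cylinder's axis, x and z turn as it rolls. Rests at the stop with its centre at chute_bed x = 196 mm.
- roller: Steel roller, a cylinder of 30 mm diameter, 44 mm long, about 0.24 kg, lying across the other lane against the low sill. Origin at its centre; its y axis is the cylinder's axis, x and z turn as it rolls. Rests at the stop with its centre at chute_bed x = 201 mm.
- guide_bush_b: Bystander: bronze flanged guide bush standing on the table beside the chute, on its -y side, 39 mm diameter, 42 mm high, origin under its centre.
- insert_e: Bystander: steel block 40 x 46 x 32 mm high on the table beside the chute, on its -y side, origin under its centre.
- brass_drift: Bystander: brass bar 18 x 150 x 16 mm high lying on the table alongside the chute, on its +y side, origin under its centre, long axis y.
- oil_stone: Bystander: dark oil stone 26 x 100 x 13 mm high lying beyond the brass bar, origin under its centre, long axis y.
Not all that is in view belongs to the job. There is more than one size of the bush; the one meant has the size given above. What is shaped like the roller but turquoise is not meant.

How it is judged (in metres and radians):
At the end, for the whole second after the job is handed in: Both parts lie across the chute in the hollow, each within 5 mm of touching the stop plate (centre at least 191 mm, bush, or 196 mm, roller, up the bed), axis within 0.2 rad of square across, slower than 20 mm/s (x of bush in the frame of chute_bed between 0.191 and 0.216 m and z of bush in the frame of chute_bed below 0.021 m and y of bush in the frame of chute_bed between -0.055 and 0.055 m and angle between the y axis of each of bush, roller and the y axis of chute_bed, either way round below 0.2 rad and linear speed of each of bush, roller below 0.02 m/s and x of roller in the frame of chute_bed between 0.196 and 0.216 m and z of roller in the frame of chute_bed below 0.016 m and y of roller in the frame of chute_bed between -0.055 and 0.055 m).
It fails at once if the bush is lifted or carried (its axis rises more than 10 mm above its rolling height over the lane floor) (z of bush in the frame of chute_bed above 0.03 m).
It fails at once if the bush is squeezed or jammed (more than 30 N from the fingers) (contact force between the fingers and bush above 30 N).
It fails at once if the roller is lifted or carried (its axis rises more than 10 mm above its rolling height over the lane floor) (z of roller in the frame of chute_bed above 0.025 m).
It fails at once if the roller is squeezed or jammed (more than 30 N from the fingers) (contact force between the fingers and roller above 30 N).
It fails at once if a thing lying beside the chute is moved more than 15 mm (distance of any of guide_bush_b, insert_e, brass_drift, oil_stone from where it was at the start of the episode above 0.015 m).
It also fails if it takes over 51 s, if anything falls off the work surface, if the arm or the gripper's body presses on something with over 40 N, if the wrist force passes 120 N, or if a joint passes its speed limit or range.

ROBOT

A 6-joint arm with a two-finger parallel gripper is mounted at the origin on a cart in front of the work surface, level with it; the furniture and walls round the work are solid. World frame = base frame: x ahead of the robot, y to its left, z up, the work surface at z = 0. Lengths are in mm, angles in degrees, forces in N, time in s.
With the tool pointing down it reaches from about 425 to 950 mm from the base axis. Payload 14.7 kg.
Tool frame: the origin (TCP) lies between the finger pads; the fingertips stand finger_overhang ahead of it and the grasp point (between the pads) lies 3 mm ahead of it (finger_overhang is the distance from the TCP to the fingertips, in mm); z points along the fingers, y is the line along which they close (so a half turn about z gives the same grasp; the last joint's range is limited). The gripper opens to 85 mm and grips with 20 to 120 N. Pads are 22 mm wide; open, the fingers measure 114 mm over their backs; the gripper's body (76 mm by 85 mm) begins 54 mm behind the grasp point. The pads swing forward as they close: fully open they stand 13 mm farther back than shut.
Start: joints at [74.278, 27.513, 91.461, -0, 61.026, -2.67], TCP at [146.768, 633.207, 253.297] pointing down, gripper open.
Joint ranges: [-157.49, 157.49], [-46.99, 117.5], [13.45, 153.17], [-89.5, 269.5], [5.16, 153.95], [-167.48, 167.48]. Speed limits (degrees/s): [108.29, 108.29, 136.94, 172.46, 172.46, 172.46].

INTERFACE

Orientations are given as a 3x3 rotation matrix whose columns are the frame's x, y, z axes.
In Python, from workcell import sense, get_image, get_calibration, job_done, finger_overhang gives the robot as it stands. The module is installed in compiled form; this text tells all that it offers.
- The arm moves only by the tool step_arm, never from a script. Its argument "increments" is a list of rows, each a list of 3 entries, a list of its own where there are three numbers: the opening in per cent of the stroke, from 0 (shut) to 100 (fully open), then the shift along the tool's x, y, z as a fraction of full scale, then the turn, a rotation vector about the tool's x, y, z as a fraction of full scale. A call has 1 to 12 rows; each row shifts and turns the commanded pose from where the row before left it, along the tool's axes as they then stand; what a row does not reach is not made up. Full scale, the value 1, is 0.03 m for a shift and 1.5 rad for a turn. A row lasts 1/10 s, in which the tool goes at most 50 mm and 8.59 degrees, less where a joint would pass 70% of its speed; a pose out of reach is approached as far as the arm can. A call with a number of a shift or a turn outside -1 to 1 is refused whole. A call with a gripper value outside its range is refused whole. The fingers move at their own pace and stop on an object; "force" is the grip in N (left out, the last holds). Time passes only in rows, so rows that do not move let the fingers close. It gives the time, the measured TCP pose, the force, the opening and the grip force at its end, in the units of the state.
- sense(): the state, without advancing time (a new reading comes with each control period).
- get_image(name): name is "side" or "top"; returns the picture (400x640x3 uint8, red, green, blue); there is no depth.
- get_calibration(name): a dict with "intrinsics" (3x3 intrinsics, pixels), "k1" (the pictures are not rectified: a ray, as slopes to the right and down, at radius r is drawn at 1 + k1 r^2 times it, then the intrinsics apply), "origin" and "rotation" of the camera in the world. Camera axes: x right, y down, z forward; pixel columns grow to the right and rows downward; lengths in mm; the calibration is good to about 2 mm. A picture is of the moment at which its call begins. get_calibration takes no time and is no camera call.
- job_done(): hands the job in; it is judged then, once.
The state is a dict: "time_s": time; "joints": joint angles; "joint_vel": joint speeds; "tau": joint torques, N m; "tcp_pos": TCP position; "tool_rot": TCP orientation; "force": force on the tool from outside, world axes, zero at the start; "wrist_torque": the same for the moment, N m; "grip_width": opening from 0.0 (shut) to 1.0 (fully open); "finger_force": force on a finger pad.
Only numpy, scipy, OpenCV 4.12 (cv2) and the standard library are available. Lean on these libraries where they do the work, as an engineer would, in place of code of your own. Each camera call takes 0.05 s, during which the arm holds its last target. There are 200 camera calls.

## Working session

There is one attempt and no reset: what is moved stays moved. The work goes in short steps, Python scripts to look and compute and a tool call to move; the robot and the scene stay as the last step left them, time stands still between calls to the robot, and variables do not carry over. Pictures are saved under pics/ and viewed, at most 10 in all, crops included, and the job is handed in when it is done.

Besides the shell and the picture viewer there is one more tool, called after "Request:" as name(argument=value, ...), one argument or row to a line, values as JSON. step_arm: Moves the arm, as the interface text tells. Its arguments: {"type":"object","properties":{"increments":{"type":"array","items":{"type":"array"}},"force":{"type":"number"}},"required":["increments"]}

```bash
mkdir -p pics; python3 - <<'E'
from workcell import *
import cv2, numpy as np
for n in("top","side"):
    cv2.imwrite(f"pics/{n}0.png",get_image(n)[:,:,::-1]); print(n,get_calibration(n))
print(finger_overhang() if callable(finger_overhang) else finger_overhang); print(sense())
E
```

```text
top {'intrinsics': array([[499.83499125,   0.        , 318.7159181 ],
       [  0.        , 499.83499125, 199.05370056],
       [  0.        ,   0.        ,   1.        ]]), 'k1': -0.059207935861994986, 'origin': array([ 462.76628065,  -15.86345352, 1188.47309098]), 'rotation': array([[-0.00630113, -0.99792447,  0.06408624],
       [-0.999975  ,  0.00649368,  0.00279672],
       [-0.00320707, -0.06406701, -0.99794045]])}
side {'intrinsics': array([[491.51872634,   0.        , 317.57536346],
       [  0.        , 491.51872634, 195.3418254 ],
       [  0.        ,   0.        ,   1.        ]]), 'k1': -0.11025297731383876, 'origin': array([ 510.26915591, -842.34230778,  493.55802722]), 'rotation': array([[ 0.99917979, -0.02046942,  0.03493919],
       [-0.04044843, -0.46370191,  0.88506749],
       [-0.00191545, -0.88575479, -0.46414953]])}
22.0
{'time_s': 0.1, 'joints': array([ 7.42783478e+01,  2.75480631e+01,  9.14908522e+01, -8.61368312e-04,
        6.10261289e+01, -2.67046252e+00]), 'joint_vel': array([-0.06083741, -0.12143182, -0.08064597,  0.02271939, -0.00787863,
        0.01402944]), 'tau': array([ 1.62931647e-03, -9.52250576e+01, -4.31047511e+01,  1.80081083e-04,
        5.35055995e-03,  6.17550904e-05]), 'tcp_pos': array([146.67726967, 632.87094451, 252.71152138]), 'tool_rot': array([[-9.74170339e-01,  2.25814226e-01, -2.94948463e-04],
       [ 2.25814415e-01,  9.74169722e-01, -1.09633059e-03],
       [ 3.97628200e-05, -1.13461635e-03, -9.99999356e-01]]), 'force': array([ 0.04516357,  0.38648038, -0.72652127]), 'wrist_torque': array([ 0.02660009,  0.04800738, -0.01405248]), 'finger_force': 0.0, 'grip_width': 1.0017914942789337}
```

View pics/top0.png

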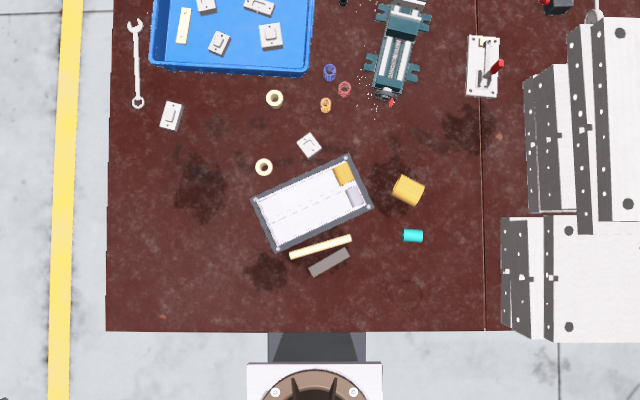

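View pics/side0.png

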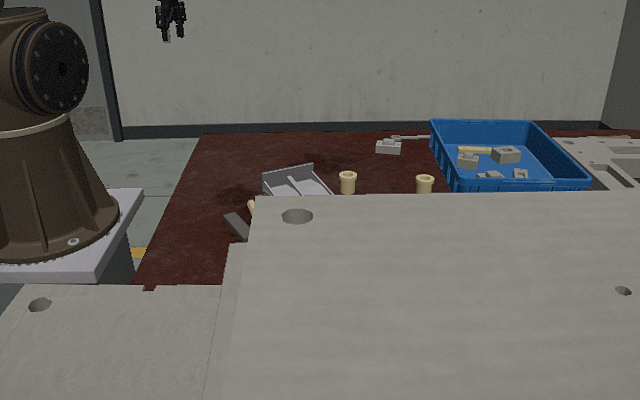

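Candidates, by top-view pixel:
- **Yellow, bush-like:** (344,174) in the chute and a larger one at (408,190) on the table.
- **Roller-like:** grey (354,196) in the chute and turquoise (413,236).

I choose the two in the chute. The low end is at image right and the stop is at left. In the side view the fixtures in front hide most of the chute.

```bash
python3 - <<'E'
import cv2
i=cv2.imread("pics/top0.png")[145:260,240:390]
cv2.imwrite("pics/crop.png",cv2.resize(i,None,fx=5,fy=5,interpolation=cv2.INTER_CUBIC))
E
```

```text
(no output)
```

View pics/crop.png

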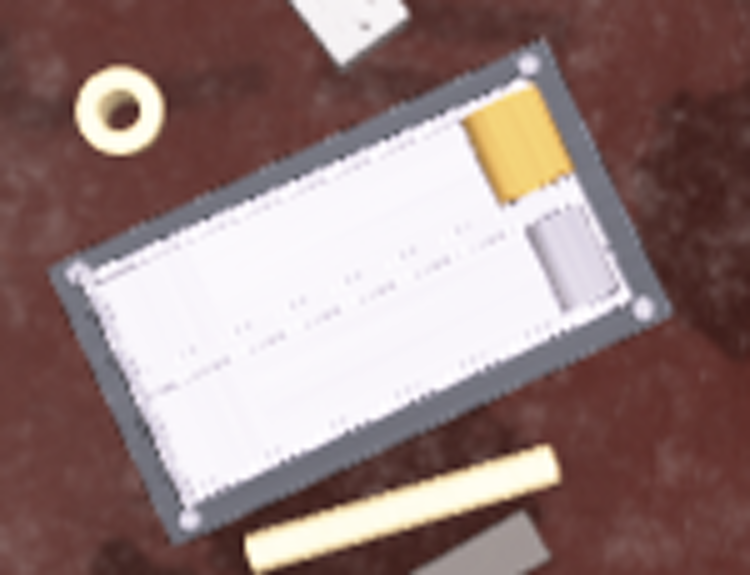

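The crop confirms the choice: the yellow bush (crop 520,143) and the slimmer grey roller (crop 575,258) lie at the low sill. The base plate corners are at crop (547,42), (672,312), (178,545) and (52,270).

```bash
cat > h.py <<'E'
from workcell import *
import numpy as np, cv2
from scipy.optimize import least_squares
C=get_calibration("top"); K=C["intrinsics"]; R=C["rotation"]; O=C["origin"]
def pix2w(u,v,z):
    d=np.array([(u-K[0,2])/K[0,0],(v-K[1,2])/K[1,1]]); s=d.copy()
    for _ in range(20): s=d/(1+C["k1"]*(s@s))
    r=R@np.array([*s,1]); return O+r*(z-O[2])/r[2]
def crop(X,Y): return (X+.5)/5-.5+240,(Y+.5)/5-.5+145
E
python3 - <<'E'
from h import *
P=np.array([pix2w(*crop(*p),6)[:2] for p in[(547,42),(672,312),(178,545),(52,270)]])
L=np.array([(-131,-73),(-131,73),(131,73),(131,-73)])
f=lambda q:(q[:2]+L@np.array([[np.cos(q[2]),np.sin(q[2])],[-np.sin(q[2]),np.cos(q[2])]])-P).ravel()
s=least_squares(f,[535,0,2]); q=s.x; print(q[:2],np.degrees(q[2]),s.fun.round(1))
c=np.array([np.cos(q[2]),np.sin(q[2])]); n=np.array([-c[1],c[0]])
bed=lambda x,y,z:np.array([*(q[:2]+c*(-105+x*np.cos(.1222)-z*np.sin(.1222))+n*y),14+x*np.sin(.1222)+z*np.cos(.1222)])
for nm,p,h in(("bush",(520,143),40),("roller",(575,258),30)):
    w=pix2w(*crop(*p),14+h)[:2]-q[:2]; print(nm,"chute xy",w@c,w@n)
for y in(-29,29):
  for x in(-60,0,155,170): print(y,x,bed(x,y,10).round(1))
print(sense()["tool_rot"])
E
```

```text
[529.67181849   3.13775813] 114.59490945780239 [ 2.2 -0.1 -1.2 -3.  -1.7  1.   0.7  2. ]
bush chute xy -93.29462218495229 -28.4576541363954
roller chute xy -94.5459660476853 29.3985936281444
-29 -60 [ 625.  -135.5   16.6]
-29 0 [600.2 -81.4  23.9]
-29 155 [536.2  58.5  42.8]
-29 170 [530.   72.   44.6]
29 -60 [ 572.3 -159.7   16.6]
29 0 [ 547.5 -105.5   23.9]
29 155 [483.5  34.4  42.8]
29 170 [477.3  47.9  44.6]
[[-9.74170339e-01  2.25814226e-01 -2.94948463e-04]
 [ 2.25814415e-01  9.74169722e-01 -1.09633059e-03]
 [ 3.97628200e-05 -1.13461635e-03 -9.99999356e-01]]
```

Request:
step_arm(
  increments=[
    [0, [0, 0, 0], [0, 0, 0.087]],
    [0, [0, 0, 0], [0, 0, 0.087]],
    [0, [0, 0, 0], [0, 0, 0.087]],
    [0, [0, 0, 0], [0, 0, 0.087]],
    [0, [0, 0, 0], [0, 0, 0.087]],
    [0, [0, 0, 0], [0, 0, 0.087]],
    [0, [0, 0, 0], [0, 0, 0.087]],
    [0, [0, 0, 0], [0, 0, 0]],
  ],
  force=20,
)

```text
time_s: 0.9
tcp_pos: [146.7, 633.0, 253.0]
tool_rot: [[-0.414, 0.91, -0.0], [0.91, 0.414, -0.001], [-0.0, -0.0, -1.0]]
force: [-0.8, 0.3, -0.4]
grip_width: 0.0
finger_force: 0.0
```

Request:
step_arm(
  increments=[
    [0, [-0.935, 0.12, 0], [0, 0, 0]],
    [0, [-0.935, 0.12, 0], [0, 0, 0]],
    [0, [-0.935, 0.12, 0], [0, 0, 0]],
    [0, [-0.935, 0.12, 0], [0, 0, 0]],
    [0, [-0.935, 0.12, 0], [0, 0, 0]],
    [0, [-0.935, 0.12, 0], [0, 0, 0]],
    [0, [-0.935, 0.12, 0], [0, 0, 0]],
    [0, [-0.935, 0.12, 0], [0, 0, 0]],
    [0, [-0.935, 0.12, 0], [0, 0, 0]],
    [0, [-0.935, 0.12, 0], [0, 0, 0]],
  ],
)

```text
time_s: 1.9
tcp_pos: [296.7, 392.1, 253.2]
tool_rot: [[-0.421, 0.907, -0.0], [0.907, 0.421, -0.0], [-0.0, -0.0, -1.0]]
force: [0.5, 1.0, -0.3]
grip_width: 0.001
finger_force: 0.0
```

Request:
step_arm(
  increments=[
    [0, [-0.935, 0.12, 0], [0, 0, 0]],
    [0, [-0.935, 0.12, 0], [0, 0, 0]],
    [0, [-0.935, 0.12, 0], [0, 0, 0]],
    [0, [-0.935, 0.12, 0], [0, 0, 0]],
    [0, [-0.935, 0.12, 0], [0, 0, 0]],
    [0, [-0.935, 0.12, 0], [0, 0, 0]],
    [0, [-0.935, 0.12, 0], [0, 0, 0]],
    [0, [-0.935, 0.12, 0], [0, 0, 0]],
    [0, [-0.935, 0.12, 0], [0, 0, 0]],
    [0, [-0.935, 0.12, 0], [0, 0, 0]],
  ],
)

```text
time_s: 2.9
tcp_pos: [446.3, 152.0, 253.3]
tool_rot: [[-0.421, 0.907, -0.0], [0.907, 0.421, -0.0], [-0.0, -0.0, -1.0]]
force: [0.5, 0.5, 0.3]
grip_width: -0.002
finger_force: 0.0
```

Request:
step_arm(
  increments=[
    [0, [-0.935, 0.12, 0], [0, 0, 0]],
    [0, [-0.935, 0.12, 0], [0, 0, 0]],
    [0, [-0.935, 0.12, 0], [0, 0, 0]],
    [0, [-0.935, 0.12, 0], [0, 0, 0]],
    [0, [-0.935, 0.12, 0], [0, 0, 0]],
    [0, [-0.935, 0.12, 0], [0, 0, 0]],
    [0, [-0.935, 0.12, 0], [0, 0, 0]],
    [0, [-0.935, 0.12, 0], [0, 0, 0]],
    [0, [-0.935, 0.12, 0], [0, 0, 0]],
    [0, [-0.935, 0.12, 0], [0, 0, 0]],
    [0, [0, 0, 0], [0, 0, 0]],
    [0, [0, 0, 0], [0, 0, 0]],
  ],
)

```text
time_s: 4.1
tcp_pos: [595.1, -87.1, 252.9]
tool_rot: [[-0.418, 0.908, -0.001], [0.908, 0.418, 0.0], [0.001, -0.001, -1.0]]
force: [0.3, 0.3, 0.0]
grip_width: -0.001
finger_force: 0.0
```

Request:
step_arm(
  increments=[
    [0, [-0.363, 0.115, 0], [0, 0, 0]],
    [0, [-0.363, 0.115, 0], [0, 0, 0]],
    [0, [0, 0, 0.9], [0, 0, 0]],
    [0, [0, 0, 0.9], [0, 0, 0]],
    [0, [0, 0, 0.9], [0, 0, 0]],
    [0, [0, 0, 0.9], [0, 0, 0]],
    [0, [0, 0, 0.9], [0, 0, 0]],
    [0, [0, 0, 0.9], [0, 0, 0]],
    [0, [0, 0, 0.5], [0, 0, 0]],
    [0, [0, 0, 0.2], [0, 0, 0]],
    [0, [0, 0, 0.1], [0, 0, 0]],
    [0, [0, 0, 0], [0, 0, 0]],
  ],
)

```text
time_s: 5.3
tcp_pos: [611.3, -103.9, 67.9]
tool_rot: [[-0.417, 0.909, 0.001], [0.909, 0.417, -0.0], [-0.001, 0.001, -1.0]]
force: [-0.3, -0.4, -0.2]
grip_width: 0.002
finger_force: 0.0
```

```bash
cat > snap.py <<'E'
import sys
from h import *
i=get_image("top")[145:260,240:390,::-1]
cv2.imwrite(sys.argv[1],cv2.resize(i,None,fx=5,fy=5,interpolation=cv2.INTER_CUBIC)); print(sense()["tcp_pos"],sense()["force"])
E
python3 snap.py pics/a.png
```

```text
[ 611.38577895 -103.96879712   68.21567549] [ 0.1180976  -0.46229103 -0.01234656]
```

View pics/a.png

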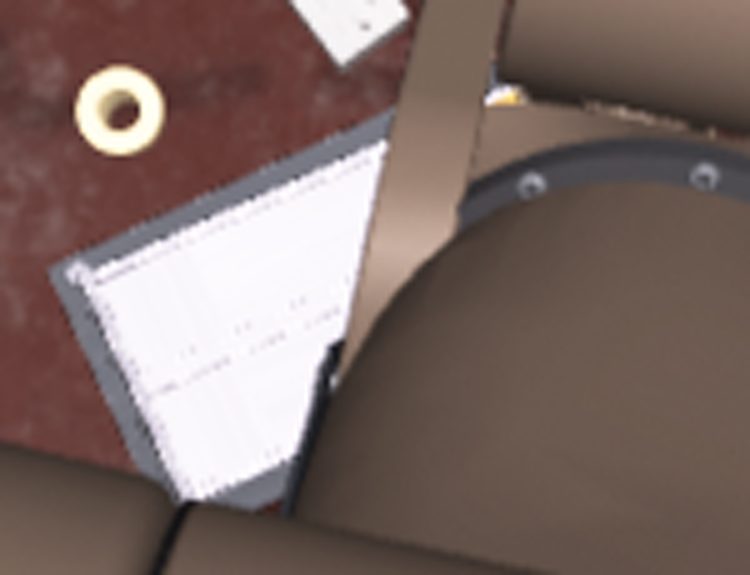

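The arm hides the low end from above, so I go on by geometry and force: descend behind the bush in small steps.

Request:
step_arm(
  increments=[
    [0, [0, 0, 0.2], [0, 0, 0]],
    [0, [0, 0, 0.2], [0, 0, 0]],
    [0, [0, 0, 0.2], [0, 0, 0]],
    [0, [0, 0, 0.16], [0, 0, 0]],
    [0, [0, 0, 0], [0, 0, 0]],
  ],
)

```text
time_s: 5.85
tcp_pos: [610.2, -103.7, 43.6]
tool_rot: [[-0.416, 0.909, -0.001], [0.909, 0.416, 0.0], [0.001, -0.001, -1.0]]
force: [0.3, -1.0, 0.1]
grip_width: 0.007
finger_force: 0.0
```

Request:
step_arm(
  increments=[
    [0, [0.15, 0, -0.025], [0, 0, 0]],
    [0, [0.15, 0, -0.025], [0, 0, 0]],
    [0, [0.15, 0, -0.025], [0, 0, 0]],
    [0, [0.15, 0, -0.02], [0, 0, 0]],
    [0, [0.1, 0, -0.012], [0, 0, 0]],
    [0, [0.1, 0, -0.012], [0, 0, 0]],
    [0, [0.1, 0, -0.012], [0, 0, 0]],
    [0, [0.1, 0, -0.012], [0, 0, 0]],
  ],
)

```text
time_s: 6.65
tcp_pos: [598.2, -76.4, 48.9]
tool_rot: [[-0.416, 0.909, 0.0], [0.909, 0.416, -0.0], [-0.0, 0.0, -1.0]]
force: [0.9, -0.4, -0.2]
grip_width: 0.003
finger_force: 0.3
```

Request:
step_arm(
  increments=[
    [0, [0.15, 0, -0.0184], [0, 0, 0]],
    [0, [0.15, 0, -0.0184], [0, 0, 0]],
    [0, [0.15, 0, -0.0184], [0, 0, 0]],
    [0, [0.15, 0, -0.0184], [0, 0, 0]],
    [0, [0.15, 0, -0.0184], [0, 0, 0]],
    [0, [0.15, 0, -0.0184], [0, 0, 0]],
    [0, [0.15, 0, -0.0184], [0, 0, 0]],
    [0, [0.15, 0, -0.0184], [0, 0, 0]],
    [0, [0.15, 0, -0.0184], [0, 0, 0]],
    [0, [0.15, 0, -0.0184], [0, 0, 0]],
    [0, [0.15, 0, -0.0184], [0, 0, 0]],
    [0, [0.15, 0, -0.0184], [0, 0, 0]],
  ],
)

```text
time_s: 7.85
tcp_pos: [575.6, -27.1, 55.5]
tool_rot: [[-0.416, 0.909, 0.0], [0.909, 0.416, -0.0], [-0.0, 0.0, -1.0]]
force: [-0.0, -0.7, 0.0]
grip_width: -0.002
finger_force: 0.3
```

Request:
step_arm(
  increments=[
    [0, [0.15, 0, -0.0184], [0, 0, 0]],
    [0, [0.15, 0, -0.0184], [0, 0, 0]],
    [0, [0.15, 0, -0.0184], [0, 0, 0]],
    [0, [0.15, 0, -0.0184], [0, 0, 0]],
    [0, [0.15, 0, -0.0184], [0, 0, 0]],
    [0, [0.15, 0, -0.0184], [0, 0, 0]],
    [0, [0.15, 0, -0.0184], [0, 0, 0]],
    [0, [0.15, 0, -0.0184], [0, 0, 0]],
    [0, [0.15, 0, -0.0184], [0, 0, 0]],
    [0, [0.15, 0, -0.0184], [0, 0, 0]],
    [0, [0.15, 0, -0.0184], [0, 0, 0]],
    [0, [0.15, 0, -0.0184], [0, 0, 0]],
  ],
)

```text
time_s: 9.05
tcp_pos: [553.1, 22.0, 62.1]
tool_rot: [[-0.416, 0.909, -0.0], [0.909, 0.416, -0.0], [-0.0, -0.0, -1.0]]
force: [0.1, -1.6, 0.3]
grip_width: -0.0
finger_force: 0.3
```

```bash
python3 snap.py pics/b.png
```

```text
[552.74176418  22.46895746  62.1109577 ] [ 0.82496333  1.46234937 -0.63928915]
```

View pics/b.png

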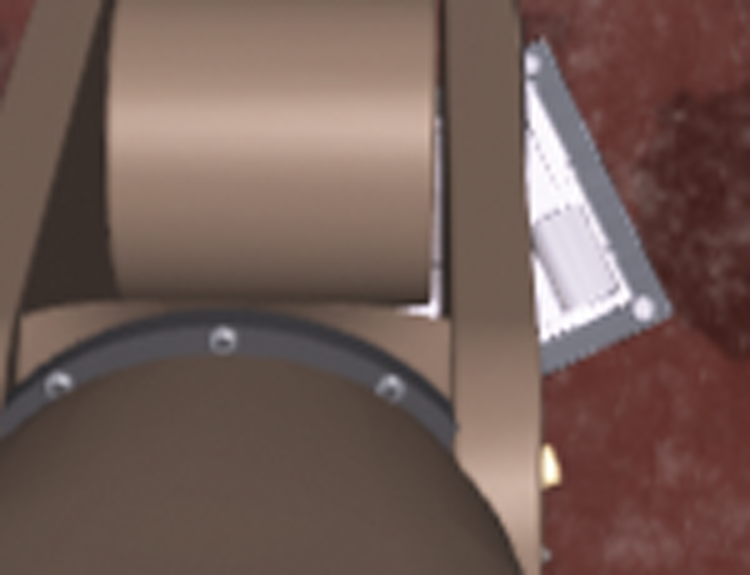

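The low end of the bush lane (crop 540,100) is now empty, so the bush moves with the finger. The roller is still at the sill (575,258). About 35 mm of slow push remains.

Request:
step_arm(
  increments=[
    [0, [0.1, 0, -0.0123], [0, 0, 0]],
    [0, [0.1, 0, -0.0123], [0, 0, 0]],
    [0, [0.1, 0, -0.0123], [0, 0, 0]],
    [0, [0.1, 0, -0.0123], [0, 0, 0]],
    [0, [0.1, 0, -0.0123], [0, 0, 0]],
    [0, [0.1, 0, -0.0123], [0, 0, 0]],
    [0, [0.1, 0, -0.0123], [0, 0, 0]],
    [0, [0.1, 0, -0.0123], [0, 0, 0]],
    [0, [0.1, 0, 0], [0, 0, 0]],
    [0, [0.1, 0, 0], [0, 0, 0]],
    [0, [0.1, 0, 0], [0, 0, 0]],
    [0, [0.08, 0, 0], [0, 0, 0]],
  ],
)

```text
time_s: 10.3
tcp_pos: [538.4, 54.1, 65.0]
tool_rot: [[-0.416, 0.909, -0.0], [0.909, 0.416, -0.0], [0.0, -0.0, -1.0]]
force: [0.0, 0.3, 0.1]
grip_width: 0.002
finger_force: 0.0
```

Request:
step_arm(
  increments=[
    [0, [0, 0, 0], [0, 0, 0]],
    [0, [0, 0, 0], [0, 0, 0]],
    [0, [0, 0, 0], [0, 0, 0]],
    [0, [0, 0, 0], [0, 0, 0]],
    [0, [0, 0, 0], [0, 0, 0]],
    [0, [-0.5, 0, -0.5], [0, 0, 0]],
    [0, [-0.5, 0, -1], [0, 0, 0]],
    [0, [-0.5, 0, -1], [0, 0, 0]],
    [0, [-0.9, 0, -0.2], [0, 0, 0]],
    [0, [-0.9, 0, 0], [0, 0, 0]],
    [0, [-0.9, 0, 0], [0, 0, 0]],
    [0, [0, 0, 0], [0, 0, 0]],
  ],
)

```text
time_s: 11.5
tcp_pos: [592.5, -63.4, 146.2]
tool_rot: [[-0.415, 0.91, 0.002], [0.91, 0.415, -0.001], [-0.001, 0.001, -1.0]]
force: [0.5, 1.0, 0.3]
grip_width: 0.002
finger_force: 0.0
```

Request:
step_arm(
  increments=[
    [0, [-0.493, -0.65, 0], [0, 0, 0]],
    [0, [-0.493, -0.65, 0], [0, 0, 0]],
    [0, [-0.493, -0.65, 0], [0, 0, 0]],
    [0, [0, 0, 0.9], [0, 0, 0]],
    [0, [0, 0, 0.9], [0, 0, 0]],
    [0, [0, 0, 0.9], [0, 0, 0]],
    [0, [0, 0, 0.2], [0, 0, 0]],
    [0, [0, 0, 0], [0, 0, 0]],
    [0, [0, 0, 0], [0, 0, 0]],
  ],
)

```text
time_s: 12.4
tcp_pos: [556.8, -125.3, 59.9]
tool_rot: [[-0.417, 0.909, 0.001], [0.909, 0.417, -0.0], [-0.0, 0.001, -1.0]]
force: [0.1, 0.2, -0.1]
grip_width: 0.0
finger_force: 0.0
```

```bash
python3 snap.py pics/c.png
```

```text
[ 556.99805281 -125.44449082   60.19822717] [-0.23840653 -0.42520248 -0.45548837]
```

View pics/c.png

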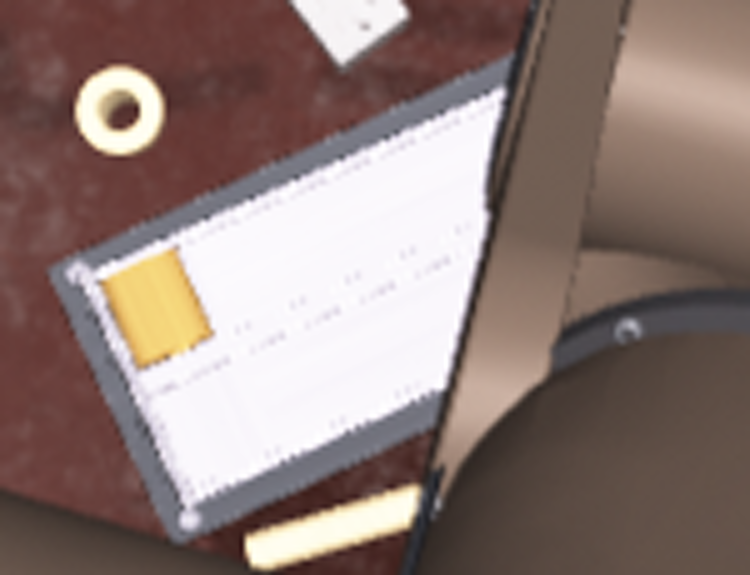

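The bush (crop 157,308) rests square against the stop plate. Same procedure for the roller.

Request:
step_arm(
  increments=[
    [0, [-0.05, 0, 0.2], [0, 0, 0]],
    [0, [0, 0, 0.2], [0, 0, 0]],
    [0, [0, 0, 0.16], [0, 0, 0]],
    [0, [0, 0, 0], [0, 0, 0]],
    [0, [0.15, 0, -0.0184], [0, 0, 0]],
    [0, [0.15, 0, -0.0184], [0, 0, 0]],
    [0, [0.15, 0, -0.0184], [0, 0, 0]],
    [0, [0.1, 0, -0.0123], [0, 0, 0]],
    [0, [0.1, 0, -0.0123], [0, 0, 0]],
    [0, [0.1, 0, -0.0123], [0, 0, 0]],
    [0, [0.1, 0, -0.0123], [0, 0, 0]],
  ],
)

```text
time_s: 13.55
tcp_pos: [546.3, -103.4, 45.4]
tool_rot: [[-0.416, 0.909, 0.0], [0.909, 0.416, -0.0], [-0.0, 0.0, -1.0]]
force: [-0.0, -1.7, 0.3]
grip_width: 0.004
finger_force: 0.4
```

Request:
step_arm(
  increments=[
    [0, [0.15, 0, -0.0186], [0, 0, 0]],
    [0, [0.15, 0, -0.0186], [0, 0, 0]],
    [0, [0.15, 0, -0.0186], [0, 0, 0]],
    [0, [0.15, 0, -0.0186], [0, 0, 0]],
    [0, [0.15, 0, -0.0186], [0, 0, 0]],
    [0, [0.15, 0, -0.0186], [0, 0, 0]],
    [0, [0.15, 0, -0.0186], [0, 0, 0]],
    [0, [0.15, 0, -0.0186], [0, 0, 0]],
    [0, [0.15, 0, -0.0186], [0, 0, 0]],
    [0, [0.15, 0, -0.0186], [0, 0, 0]],
    [0, [0.15, 0, -0.0186], [0, 0, 0]],
    [0, [0.15, 0, -0.0186], [0, 0, 0]],
  ],
)

```text
time_s: 14.75
tcp_pos: [523.6, -54.2, 52.1]
tool_rot: [[-0.416, 0.909, -0.0], [0.909, 0.416, -0.0], [0.0, -0.0, -1.0]]
force: [0.5, -0.8, 0.5]
grip_width: -0.0
finger_force: 0.4
```

Request:
step_arm(
  increments=[
    [0, [0.15, 0, -0.0186], [0, 0, 0]],
    [0, [0.15, 0, -0.0186], [0, 0, 0]],
    [0, [0.15, 0, -0.0186], [0, 0, 0]],
    [0, [0.15, 0, -0.0186], [0, 0, 0]],
    [0, [0.15, 0, -0.0186], [0, 0, 0]],
    [0, [0.15, 0, -0.0186], [0, 0, 0]],
    [0, [0.15, 0, -0.0186], [0, 0, 0]],
    [0, [0.15, 0, -0.0186], [0, 0, 0]],
    [0, [0.15, 0, -0.0186], [0, 0, 0]],
    [0, [0.15, 0, -0.0186], [0, 0, 0]],
    [0, [0.15, 0, -0.0186], [0, 0, 0]],
    [0, [0.15, 0, -0.0186], [0, 0, 0]],
  ],
)

```text
time_s: 15.95
tcp_pos: [501.2, -5.1, 58.8]
tool_rot: [[-0.416, 0.909, 0.0], [0.909, 0.416, -0.0], [-0.0, 0.0, -1.0]]
force: [0.6, -1.2, 0.2]
grip_width: -0.003
finger_force: 0.4
```

Request:
step_arm(
  increments=[
    [0, [0.1, 0, -0.0123], [0, 0, 0]],
    [0, [0.1, 0, -0.0123], [0, 0, 0]],
    [0, [0.1, 0, -0.0123], [0, 0, 0]],
    [0, [0.1, 0, -0.0123], [0, 0, 0]],
    [0, [0.1, 0, -0.0123], [0, 0, 0]],
    [0, [0.1, 0, -0.0123], [0, 0, 0]],
    [0, [0.1, 0, -0.0123], [0, 0, 0]],
    [0, [0.1, 0, -0.0123], [0, 0, 0]],
    [0, [0.1, 0, -0.0123], [0, 0, 0]],
    [0, [0.1, 0, 0], [0, 0, 0]],
    [0, [0.1, 0, 0], [0, 0, 0]],
    [0, [0.1, 0, 0], [0, 0, 0]],
  ],
)

```text
time_s: 17.15
tcp_pos: [486.1, 27.6, 62.0]
tool_rot: [[-0.416, 0.909, -0.0], [0.909, 0.416, 0.0], [0.0, -0.0, -1.0]]
force: [0.0, -0.3, 0.6]
grip_width: -0.001
finger_force: 0.0
```

Request:
step_arm(
  increments=[
    [0, [0.1, 0, 0], [0, 0, 0]],
    [0, [0.1, 0, 0], [0, 0, 0]],
    [0, [0, 0, 0], [0, 0, 0]],
    [0, [0, 0, 0], [0, 0, 0]],
    [0, [0, 0, 0], [0, 0, 0]],
    [0, [0, 0, 0], [0, 0, 0]],
    [0, [-0.5, 0, -0.5], [0, 0, 0]],
    [0, [-0.5, 0, -1], [0, 0, 0]],
    [0, [-0.5, 0, -1], [0, 0, 0]],
    [0, [-0.9, 0, -0.5], [0, 0, 0]],
    [0, [-0.9, 0, 0], [0, 0, 0]],
    [0, [-0.9, 0, 0], [0, 0, 0]],
  ],
)

```text
time_s: 18.35
tcp_pos: [537.0, -83.0, 152.9]
tool_rot: [[-0.416, 0.909, 0.002], [0.909, 0.416, -0.0], [-0.001, 0.001, -1.0]]
force: [-0.0, 1.0, -1.2]
grip_width: 0.005
finger_force: 0.0
```

Request:
step_arm(
  increments=[
    [0, [-0.9, 0, 0], [0, 0, 0]],
    [0, [-0.9, 0, 0], [0, 0, 0]],
    [0, [-0.9, 0, 0], [0, 0, 0]],
    [0, [0, 0, 0], [0, 0, 0]],
    [0, [0, 0, 0], [0, 0, 0]],
  ],
)

```text
time_s: 18.85
tcp_pos: [569.7, -155.8, 151.7]
tool_rot: [[-0.415, 0.91, -0.001], [0.91, 0.415, 0.0], [0.0, -0.0, -1.0]]
force: [-0.3, 0.6, 0.6]
grip_width: 0.002
finger_force: 0.0
```

```bash
python3 snap.py pics/d.png
```

```text
[ 569.3889606  -155.12838575  151.73997114] [-0.40145307 -0.03432612  0.62042644]
```

View pics/d.png

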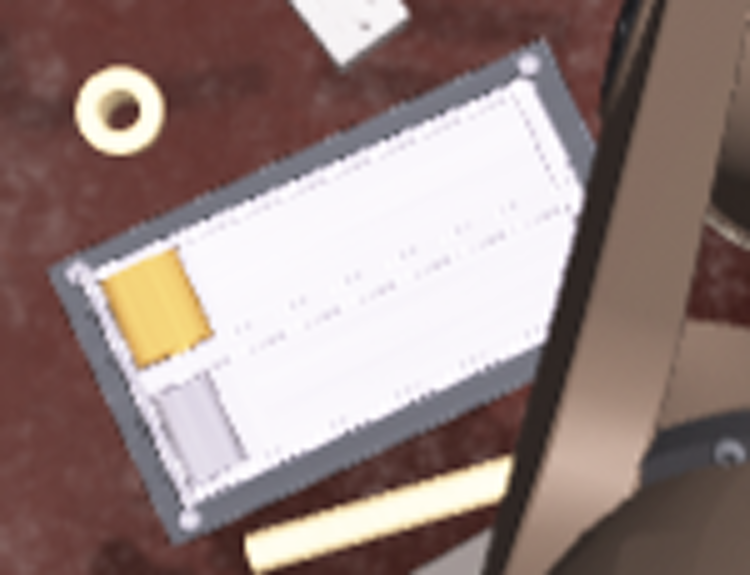

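The bush (157,308) and the roller (200,428) both lie square against the stop, and the things beside the chute that are in view have not moved.

```bash
python3 -c "from workcell import *; print(job_done())"
```

```text
the job is handed in; nothing more can be done
None
```

The bush and the roller were each nudged over the crest, and the last picture shows both lying square against the stop plate; I handed the job in at about 19 s of the 51 s allowed, and no verdict was returned.

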